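Pin the V-cradle and hold a lens barrel seated in it

TASK

Get the lens cradle ready for checking a lens: first push the red-knobbed pin from its wooden stand down through the holes of the fork and the carriage's lug until its head sits on the fork. Then lift the black lens barrel from its rubber rest, lay it along the V of the cradle so that it bears on both saddles, centred between them, and press it down firmly onto both white flanks without crushing it. Finish while still holding it pressed there, with the pin fully home and the lens jar, film can and brush left where they stood.

Things in the scene. Friction and masses are not known exactly. Their poses are not given: they have to be found in the camera images.
- fork_hole (a point): Centre of the hole's mouth in the aluminium fork's upper plate (36 x 44 mm), on the cradle's fixed grey base (215 x 110 mm), 35 mm above the bench. Vertical hole 14 mm wide, chamfered; runs through plate, lug and lower plate to the solid base 25 mm below. An upright no higher than the fork stands 18 mm past the hole, away from the V. x axis: from the V toward the fork; z up.
- v_seat (a point): Middle of the V, where the seated lens's centre lies: 62.5 mm above the bench, 85 mm from fork_hole. x along the V toward the fork, y across, z up. Two dark saddles, 20 mm long in x and 68 mm wide, are centred 38 mm before and behind it (56 mm free between them), tops 58 mm above the bench. In the gap the carriage's top is 36 mm below the point.
- carriage (a joint): Slide of the steel carriage that bears the V, on the rails of the base, m: 0 = lug fully in the fork with the holes aligned (it starts so), growing to 0.05 as it is drawn away from the fork; stiff to move, about 4 N. The seated pin locks it.
- flank_left: White 45 degree flanks of the V on the +y side (of point v_seat), one strip on each saddle; part of the carriage, rigid. A downward push of 15 to 20 N on the lens is firm enough and harmless. Origin is that of the base, under the V's middle on the bench.
- flank_right: The same on the -y side.
- pin: Headed clevis pin, loose, 60 g, upright. Origin at the centre of its foot, z along it. Upward: steel shank 12 mm wide, 24 mm long, with 3 mm chamfer at the foot; head flange 24 mm wide, 4 mm thick; red knob 18 mm wide, 20 mm high (top 48 mm above the foot). Home, the flange lies on the fork, the foot 24 mm below the hole's mouth.
- pin_stand: Fixed wooden block, 60 x 60 x 24 mm, with a hole 14 mm wide and 14 mm deep in which the pin stands, its foot 10 mm above the bench. Origin at the centre of its underside.
- lens: Black lens barrel with metal rings, a plain cylinder 40 mm in diameter and 110 mm long, 250 g (varies), lying. Origin at its centre, x along its axis; which end lies where does not matter.
- lens_rest: Fixed black rubber rest on which the lens lies, 116 x 58 mm, origin at the centre of its underside, x along the lens. Chocks up to 18.5 mm high only under the ends (35 to 53 mm from the middle); between them a strip 5 mm thick. The axis of the lens is 29 mm above the bench.
- lens_jar: Small lens in a clear screw jar with black lid, 54 mm wide, 42 mm high, loose; leave it. Origin at the centre of its underside.
- film_can: Black film canister, 34 mm wide, 51 mm high, loose; leave it. Origin at the centre of its underside.
- brush: Flat anti-static brush with wooden back, 51 x 85 x 12 mm, lying loose; leave it. Origin at the centre of its underside.
Not all that is in view belongs to the job. Leave any orange look-alike of the lens alone.

How it is judged:
By the outcome, as a careful person would: the job done as asked, in the order asked, and still so for the second after the job is handed in, while the arm keeps its last pose, push and grip.
It also fails if it takes over 54 s, if anything falls off the work surface, if the arm or the gripper's body presses on something with over 40 N, if the wrist force passes 120 N, or if a joint passes its speed limit or range.

ROBOT

A 6-joint arm with a two-finger parallel gripper is mounted at the origin on a cart in front of the work surface, level with it; the furniture and walls round the work are solid. World frame = base frame: x ahead of the robot, y to its left, z up, the work surface at z = 0. Lengths are in m, angles in rad, forces in N, time in s.
With the tool pointing down it reaches from about 0.35 to 0.975 m from the base axis. Payload 4.9 kg.
Tool frame: the origin (TCP) lies at the very end of the fingers, on their centre line; the grasp point (between the pads) lies 19 mm behind it; y points along the fingers, z is the direction in which the jaws open and shut, and the axes are right-handed (so a half turn about y gives the same grasp; the last joint's range is limited). The gripper opens to 85 mm and grips with 20 to 120 N. Pads are 22 mm wide; open, the fingers measure 114 mm over their backs; the gripper's body (76 mm by 85 mm) begins 54 mm behind the grasp point. The pads swing forward as they close: fully open they stand 13 mm farther back than shut.
Start: joints at [1.181, 0.053, 1.613, -0, 1.476, -0.119], TCP at [0.167, 0.602, 0.231] pointing down, gripper open.
Joint ranges: [-3.01, 3.01], [-1.01, 2.22], [0.06, 2.58], [-1.02, 4.17], [0.09, 2.62], [-3.14, 3.14]. Speed limits (rad/s): [2.57, 2.57, 3.14, 3.14, 3.14, 3.14].

INTERFACE

Orientations are given as a rotation vector (axis times angle).
In Python, from station import ctrl gives the robot as it stands.
- The arm moves only by the tool arm_command, never from a script. Its argument "steps" is a list of rows, each a list of 3 entries, a list of its own where there are three numbers: the shift along the tool's x, y, z in m, then the turn, a rotation vector about the tool's x, y, z in degrees, then the opening, from 0 (shut) to 1 (fully open). In form: [[[dx, dy, dz], [ax, ay, az], gripper], ...]. A call has 1 to 5 rows; each row is the pose to reach, as a shift and turn from the pose measured when the call began, along the tool's axes at that moment; what a row does not reach only later rows make up. A row lasts 1/10 s, in which the tool goes at most 50 mm and 8.59 degrees, less where a joint would pass 70% of its speed; a pose out of reach is approached as far as the arm can. A call with a gripper value outside its range is refused whole. The fingers move at their own pace and stop on an object; "force" is the grip in N (left out, the last holds). Time passes only in rows, so rows that repeat a pose let the fingers close. It gives the time, the measured TCP pose, the force and the opening at its end, in the units of the state.
- ctrl.get_obs(): the state, without advancing time (a new reading comes with each control period).
- ctrl.get_image(name): name is "scene" or "top" or "wrist"; returns a dict with "img" (420x560x3 uint8, red, green, blue), "camera_matrix" (3x3 intrinsics, pixels), "world_from_camera" (4x4, takes a point from camera to world coordinates). Camera axes: x right, y up, looking along -z (the intrinsics and any distortion apply to the point x, -y, -z); pixel columns grow to the right and rows downward; lengths in m; the calibration is good to about 2 mm. A picture is of the moment at which its call begins. There is no depth.
- ctrl.finish_job(): hands the job in, once; it reports no verdict.
Trained networks look in a picture, given as the dict that the camera call returned (one of the last four; its "shot" number tells which), for a name from the list of things; names that differ only in an ending like _2 or _b are one class to them, and where a whole thing is asked for, a point or a joint stands for the part that bears it (a point fixed in the world has none). Each returns a list of dicts, best first, with "confidence" (0 to 1); they miss things now and then, are a little off and sometimes report something else, mostly with a low value. They report only what shows in the picture. A call takes as long as a camera call. They do not tell look-alikes from the thing itself.
- ctrl.boxes_of(picture, name): "position" ([row, column] in pixels, amid what is visible of it).
The state is a dict: "t": time; "q": joint angles; "dq": joint speeds; "effort": joint torques, N m; "tool_pos": TCP position; "tool_rot": TCP orientation; "contact_force": force on the tool from outside, world axes, zero at the start; "wrist_torque": the same for the moment, N m; "opening": finger opening in m.
Only numpy, scipy, OpenCV 4.12 (cv2) and the standard library are available. Lean on these libraries where they do the work, as an engineer would, in place of code of your own. Each camera call takes 0.05 s, during which the arm holds its last target.

## Working session

There is one attempt and no reset: what is moved stays moved. The work goes in short steps, Python scripts to look and compute and a tool call to move; the robot and the scene stay as the last step left them, time stands still between calls to the robot, and variables do not carry over. Pictures are saved under pics/ and viewed, and the job is handed in when it is done.

Besides the shell and the picture viewer there is one more tool, called after "Request:" as a command line: name --argument value ..., lists and objects as JSON in quotes. arm_command: Moves the arm, as the interface text tells. Its arguments: {"type":"object","properties":{"steps":{"type":"array"},"force":{"type":"number"}},"required":["steps"]}

```bash
ls -la; mkdir -p pics; python3 - <<'E'
from station import ctrl
import cv2,pickle,numpy as np
o=ctrl.get_obs(); print({k:np.round(v,3).tolist() for k,v in o.items()})
for n in ("scene","top","wrist"):
    p=ctrl.get_image(n); cv2.imwrite(f"pics/{n}0.png",p["img"][:,:,::-1]); pickle.dump(p,open(f"pics/{n}0.pkl","wb"))
    print(n,p.keys(),p["camera_matrix"].round(1).tolist(),p["world_from_camera"].round(3).tolist(),{k:v for k,v in p.items() if k not in("img","camera_matrix","world_from_camera")})
    for c in ["fork_hole","v_seat","carriage","flank_left","flank_right","pin","pin_stand","lens","lens_rest","lens_jar","film_can","brush"]:
        try: r=ctrl.boxes_of(p,c); print(c,[(np.round(d["position"],1).tolist(),round(d["confidence"],2)) for d in r])
        except Exception as e: print(c,e)
print(ctrl.get_obs()["t"])
E
```

```text
total 12
drwxr-xr-x  3 agent agent 4096 Dec  7 01:57 .
drwxr-xr-x 23 root  root  4096 Dec  7 01:57 ..
drwxr-xr-x  2 agent agent 4096 Dec  7 01:57 pics
{'t': 0.0, 'q': [1.181, 0.053, 1.614, -0.0, 1.476, -0.119], 'dq': [-0.002, 0.0, -0.0, -0.001, -0.0, 0.0], 'effort': [0.002, -39.37, -37.017, 0.0, 0.007, 0.0], 'tool_pos': [0.167, 0.602, 0.23], 'tool_rot': [-1.562, 0.213, -0.212], 'contact_force': [0.669, 0.566, 1.097], 'wrist_torque': [0.012, -0.054, -0.039], 'opening': 0.086}
scene dict_keys(['img', 'camera_matrix', 'world_from_camera', 'shot']) [[435.8, 0.0, 287.5], [0.0, 435.8, 209.8], [0.0, 0.0, 1.0]] [[-0.768, 0.298, -0.566, 0.043], [-0.64, -0.333, 0.693, 0.463], [0.018, 0.894, 0.447, 0.455], [0.0, 0.0, 0.0, 1.0]] {'shot': 1}
fork_hole [([294.0, 227.0], 0.61)]
v_seat [([288.2, 229.7], 0.89)]
carriage [([286.2, 233.0], 0.61)]
flank_left [([291.5, 238.0], 0.51)]
flank_right [([275.5, 254.3], 0.91)]
pin [([212.8, 300.1], 0.67), ([208.2, 230.0], 0.46)]
pin_stand [([229.1, 300.6], 0.65)]
lens [([201.4, 354.8], 0.86), ([267.6, 308.5], 0.78)]
lens_rest [([213.2, 353.3], 0.62), ([229.9, 2
[... 609 characters left out ...]
]
pin [([206.8, 301.4], 0.41)]
pin_stand [([210.5, 299.7], 0.88)]
lens [([225.3, 390.1], 0.98), ([259.4, 249.9], 0.76)]
lens_rest [([227.4, 372.5], 0.86)]
lens_jar [([148.5, 341.8], 0.68), ([222.6, 181.0], 0.2)]
film_can [([135.3, 276.3], 0.6)]
brush [([287.5, 324.9], 0.79), ([236.7, 181.0], 0.56)]
wrist dict_keys(['img', 'camera_matrix', 'world_from_camera', 'shot']) [[344.2, 0.0, 277.3], [0.0, 344.2, 209.1], [0.0, 0.0, 1.0]] [[0.267, -0.926, -0.267, 0.099], [0.964, 0.256, 0.074, 0.621], [-0.0, -0.277, 0.961, 0.373], [0.0, 0.0, 0.0, 1.0]] {'shot': 3}
fork_hole []
v_seat []
carriage []
flank_left []
flank_right []
pin []
pin_stand []
lens []
lens_rest []
lens_jar []
film_can []
brush []
1.95
```

View images.

View pics/scene0.png

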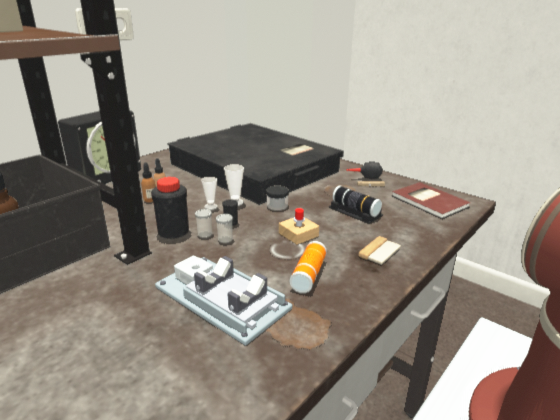

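View pics/top0.png

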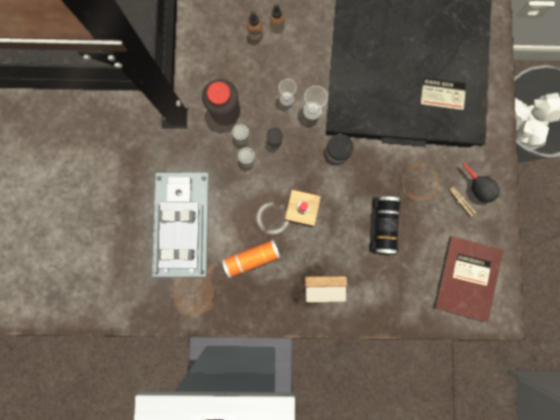

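View pics/wrist0.png

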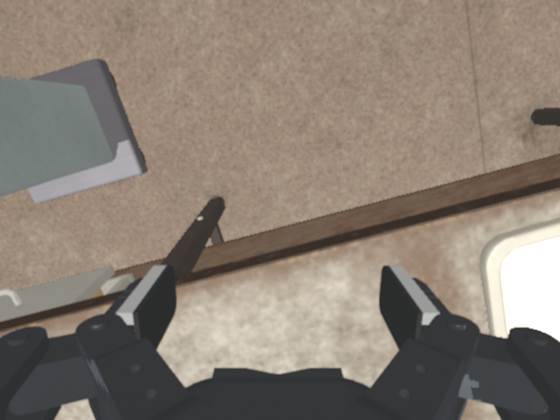

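```bash
python3 - <<'E'
import cv2
a=cv2.imread("pics/top0.png"); cv2.imwrite("pics/top0c.png",cv2.resize(a[170:305,120:250],None,fx=4.4,fy=4.4,interpolation=cv2.INTER_CUBIC))
a=cv2.imread("pics/top0.png"); cv2.imwrite("pics/top0d.png",cv2.resize(a[170:300,250:440],None,fx=4.2,fy=4.2,interpolation=cv2.INTER_CUBIC))
a=cv2.imread("pics/scene0.png"); cv2.imwrite("pics/scene0c.png",cv2.resize(a[180:350,190:400],None,fx=3.5,fy=3.5,interpolation=cv2.INTER_CUBIC))
E
```

```text
(no output)
```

View pics/top0c.png

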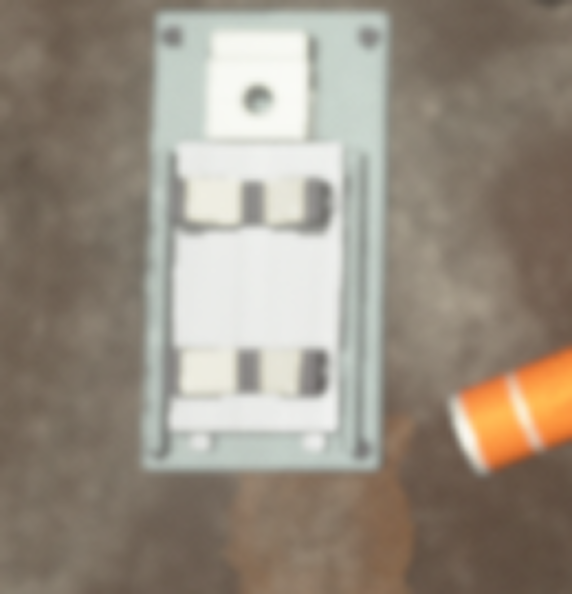

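View pics/top0d.png

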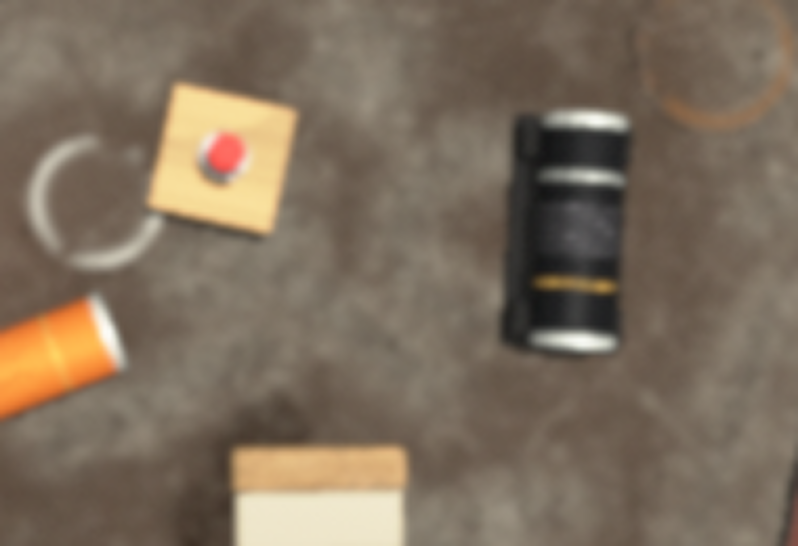

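View pics/scene0c.png

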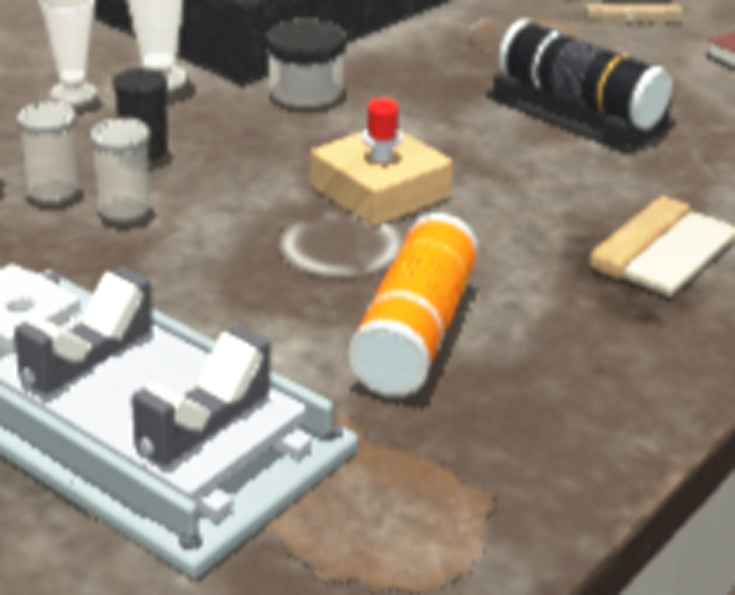

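```bash
cat > h.py <<'E'
import numpy as np,pickle,cv2
from scipy.spatial.transform import Rotation as R
def load(n): return pickle.load(open(f"pics/{n}.pkl","rb"))
def ray(p,uv):
    K=p["camera_matrix"];T=p["world_from_camera"]
    d=np.array([(uv[0]-K[0,2])/K[0,0],-(uv[1]-K[1,2])/K[1,1],-1.]); d=T[:3,:3]@d
    return T[:3,3],d/np.linalg.norm(d)
def atz(p,uv,z):
    o,d=ray(p,uv); return o+d*(z-o[2])/d[2]
def tri(obs):
    A=np.zeros((3,3));b=np.zeros(3);L=[]
    for p,uv in obs:
        o,d=ray(p,uv);M=np.eye(3)-np.outer(d,d);A+=M;b+=M@o;L.append((M,o))
    X=np.linalg.solve(A,b); return X,[np.linalg.norm(M@(X-o)) for M,o in L]
def proj(p,X):
    T=p["world_from_camera"];K=p["camera_matrix"];c=T[:3,:3].T@(np.asarray(X)-T[:3,3])
    return np.array([K[0,0]*c[0]/-c[2]+K[0,2],K[1,1]*-c[1]/-c[2]+K[1,2]])
def shot(ctrl,n,name):
    p=ctrl.get_image(n); pickle.dump(p,open(f"pics/{name}.pkl","wb")); cv2.imwrite(f"pics/{name}.png",p["img"][:,:,::-1]); return p
E
python3 - <<'E'
from h import *
t,s=load("top0"),load("scene0")
c=lambda u,v:(120+u/4.4,170+v/4.4); d=lambda u,v:(250+u/4.2,170+v/4.2); e=lambda u,v:(190+u/3.5,180+v/3.5)
print("hole",tri([(t,c(258,98)),(s,e(22,304))]),atz(t,c(258,98),.035),atz(s,e(22,304),.035))
print("knob top",tri([(t,d(228,150)),(s,e(383,104))]),atz(t,d(228,150),.058),atz(s,e(383,104),.058))
print("knob", atz(t,d(227,153),.05))
for q in [(585,112),(573,352)]: print("lens end",atz(t,d(*q),.042))
print("lens ax",atz(t,d(585,116),.049),atz(t,d(574,346),.049))
print("near face ctr", atz(s,e(652,98),.029))
# saddles V bottoms
for q in [(253,204),(249,372)]: print("sad",atz(t,c(*q),.04))
for q in [(173,37),(369,37),(159,457),(362,452)]: print("screw",atz(t,c(*q),.008))
E
```

```text
hole (array([0.55681376, 0.07851158, 0.03181262]), [np.float64(0.00023938252522425187), np.float64(0.00023938252522422255)]) [0.5566083  0.07798406 0.035     ] [0.55271833 0.08129136 0.035     ]
knob top (array([ 0.53150329, -0.1737982 ,  0.05552479]), [np.float64(0.0003624266758796506), np.float64(0.0003624266758795929)]) [ 0.53098084 -0.17385894  0.058     ] [ 0.52878874 -0.16966656  0.058     ]
knob [ 0.53029479 -0.17389454  0.05      ]
lens end [ 0.55321889 -0.34580121  0.042     ]
lens end [ 0.43890686 -0.33895332  0.042     ]
lens ax [ 0.5504937  -0.34400437  0.049     ] [ 0.44179747 -0.33772722  0.049     ]
near face ctr [ 0.44182122 -0.3367662   0.029     ]
sad [0.50770664 0.07741498 0.04      ]
sad [0.4321991  0.07649307 0.04      ]
screw [0.58821359 0.12492688 0.008     ]
screw [0.58965112 0.03268253 0.008     ]
screw [0.39200493 0.1235638  0.008     ]
screw [0.3954029  0.03004954 0.008     ]
```

```bash
cat >> h.py <<'E'
def plan(o,P,zdir,cap=None):
    """shift/turn in tool axes from current obs to TCP P, y down, z along zdir (sign chosen nearest)"""
    M=R.from_rotvec(o["tool_rot"]).as_matrix()
    z=np.array([zdir[0],zdir[1],0.]);z/=np.linalg.norm(z)
    if z@M[:,2]<0: z=-z
    y=np.array([0,0,-1.]);x=np.cross(y,z);W=np.c_[x,y,z]
    s=M.T@(np.asarray(P)-o["tool_pos"]); a=R.from_matrix(M.T@W).as_rotvec(degrees=True)
    return s,a
E
python3 - <<'E'
from h import *
from station import ctrl
o=ctrl.get_obs();M=R.from_rotvec(o["tool_rot"]).as_matrix();print(M.round(3))
print(plan(o,[.53,-.174,.16],[0,1]))
p=load("wrist0");T=np.eye(4);T[:3,:3]=M;T[:3,3]=o["tool_pos"];print((np.linalg.inv(T)@p["world_from_camera"]).round(4))
E
```

```text
[[ 0.964  0.     0.268]
 [-0.268 -0.     0.964]
 [ 0.    -1.    -0.   ]]
(array([ 0.55721956,  0.07130934, -0.65084483]), array([ 2.26846734e-03, -1.55167977e+01,  4.36076541e-04]))
[[-7.000e-04 -9.609e-01 -2.769e-01 -7.120e-02]
 [ 3.000e-04  2.769e-01 -9.609e-01 -1.418e-01]
 [ 1.000e+00 -7.000e-04  1.000e-04  1.000e-04]
 [ 0.000e+00  0.000e+00  0.000e+00  1.000e+00]]
```

```bash
python3 - <<'E'
from h import *
from station import ctrl
o=ctrl.get_obs()
print(plan(o,[.47,.078,.16],[0,1]))
E
```

```text
(array([ 0.43199117,  0.07129909, -0.42408096]), array([ 2.26846734e-03, -1.55167977e+01,  4.36076541e-04]))
```

Request:
arm_command --steps '[[[0.432,0.07,-0.424],[0,-15.5,0],1],[[0.432,0.07,-0.424],[0,-15.5,0],1],[[0.432,0.07,-0.424],[0,-15.5,0],1],[[0.432,0.07,-0.424],[0,-15.5,0],1],[[0.432,0.07,-0.424],[0,-15.5,0],1]]'

```text
t: 2.45
tool_pos: [0.292, 0.3855, 0.2025]
tool_rot: [-1.57, -0.001, -0.0]
contact_force: [0.7, -1.0, 0.7]
opening: 0.0856
```

Request:
arm_command --steps '[[[0.178,0.042,-0.307],[0,0,0],1],[[0.178,0.042,-0.307],[0,0,0],1],[[0.178,0.042,-0.307],[0,0,0],1],[[0.178,0.042,-0.307],[0,0,0],1],[[0.178,0.042,-0.307],[0,0,0],1]]'

```text
t: 2.95
tool_pos: [0.4166, 0.1705, 0.1735]
tool_rot: [-1.57, -0.002, -0.001]
contact_force: [1.4, -0.5, -0.3]
opening: 0.0852
```

```bash
python3 - <<'E'
from h import *
from station import ctrl
o=ctrl.get_obs();print(o["tool_pos"],o["dq"])
print(plan(o,[.47,.078,.16],[0,1]))
E
```

```text
[0.41662605 0.17051381 0.17352082] [-1.09409547  0.17706584 -0.03687235  0.00382636 -0.14676769 -1.0788406 ]
(array([ 0.05329681,  0.01355529, -0.09255323]), array([-0.04824744,  0.03010302,  0.12073347]))
```

Request:
arm_command --steps '[[[0.053,0.013,-0.093],[0,0,0],1],[[0.053,0.013,-0.093],[0,0,0],1],[[0.053,0.013,-0.093],[0,0,0],1],[[0.053,0.013,-0.093],[0,0,0],1]]'

```text
t: 3.35
tool_pos: [0.47, 0.0763, 0.1604]
tool_rot: [-1.57, 0.001, -0.003]
contact_force: [0.1, 1.2, -0.3]
opening: 0.0854
```

```bash
python3 - <<'E'
from h import *
from station import ctrl
p=shot(ctrl,"wrist","w1"); o=ctrl.get_obs();print(o["t"],o["tool_pos"],o["tool_rot"],o["contact_force"],o["q"].round(2))
for c in ["fork_hole"]: print(c,ctrl.boxes_of(p,c))
print(proj(p,[.5567,.078,.035]),plan(o,[.53,-.174,.16],[0,1]))
E
```

```text
3.4 [0.46957815 0.07754946 0.16049879] [-1.56933143e+00 -5.07797390e-04 -1.77553022e-03] [0.10125257 0.71398538 0.3349983 ] [ 0.01 -0.26  2.03  0.    1.38 -1.56]
fork_hole [{'position': [206.9, 281.8], 'confidence': 0.77}]
[278.96104669 297.8371155 ] (array([ 6.06243709e-02,  2.18425559e-04, -2.51501130e-01]), array([-0.08390988, -0.0462506 ,  0.08330247]))
```

View pics/w1.png

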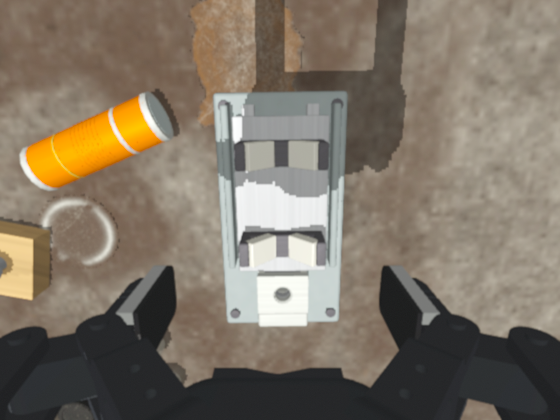

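```bash
python3 - <<'E'
import cv2
a=cv2.imread("pics/w1.png"); cv2.imwrite("pics/w1c.png",cv2.resize(a[85:330,205:355],None,fx=3.5*.68,fy=3.5*.68,interpolation=cv2.INTER_CUBIC))
cv2.imwrite("pics/w1h.png",cv2.resize(a[264:330,245:320],None,fx=8,fy=8,interpolation=cv2.INTER_CUBIC))
E
```

```text
(no output)
```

View pics/w1h.png

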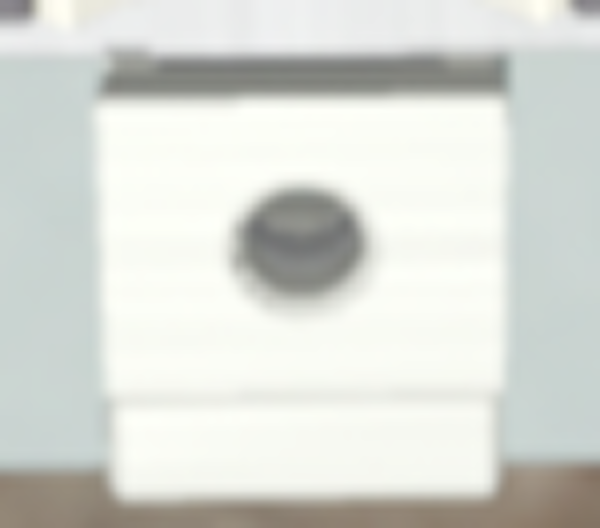

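View pics/w1c.png

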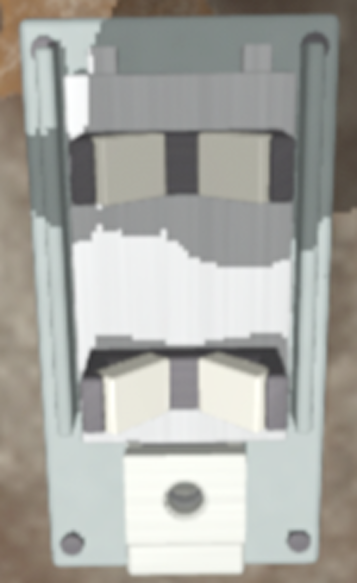

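```bash
python3 - <<'E'
from h import *
p=load("w1");g=lambda u,v:(205+u/2.38,85+v/2.38)
print("hole",atz(p,(282.9,294.9),.035))
for q in [(42,45),(315,44),(72,543),(298,541)]: print(atz(p,g(*q),.010).round(4))
# saddle V-mid: dark gap between flanks at low height ~0.04
for q in [(181,165),(184,381)]: print("mid",atz(p,g(*q),.037).round(4))
# saddle top outer edges (z .058)
for q in [(72,150),(293,150),(83,372),(287,372)]: print("top",atz(p,g(*q),.058).round(4))
E
```

```text
hole [0.55383202 0.08143173 0.035     ]
[0.3943 0.0326 0.01  ]
[0.3942 0.1257 0.01  ]
[0.5881 0.0358 0.01  ]
[0.5874 0.1277 0.01  ]
mid [0.4318 0.0797 0.037 ]
mid [0.5065 0.0808 0.037 ]
top [0.4247 0.0473 0.058 ]
top [0.4248 0.1125 0.058 ]
top [0.4948 0.0483 0.058 ]
top [0.4949 0.1133 0.058 ]
```

Request:
arm_command --steps '[[[0.045,0.01,-0.251],[0,0,0],1],[[0.045,0.01,-0.251],[0,0,0],1],[[0.045,0.01,-0.251],[0,0,0],1],[[0.045,0.01,-0.251],[0,0,0],1],[[0.045,0.01,-0.251],[0,0,0],1]]'

```text
t: 3.95
tool_pos: [0.5144, -0.168, 0.151]
tool_rot: [-1.569, -0.006, 0.001]
contact_force: [-0.3, -0.0, -0.1]
opening: 0.0854
```

Request:
arm_command --steps '[[[0,0.0,-0.04],[0,0,0],1],[[0,0.0,-0.04],[0,0,0],1]]'

```text
t: 4.15
tool_pos: [0.5151, -0.2102, 0.1516]
tool_rot: [-1.571, -0.005, -0.002]
contact_force: [-0.1, 1.5, -0.6]
opening: 0.0856
```

```bash
python3 - <<'E'
from h import *
from station import ctrl
p=shot(ctrl,"wrist","w2"); o=ctrl.get_obs();print(o["t"],o["tool_pos"],o["tool_rot"],o["contact_force"],o["q"].round(2))
print(ctrl.boxes_of(p,"pin"))
a=p["img"][:,:,::-1];
print(proj(p,[.531,-.174,.057]))
E
```

```text
4.2 [ 0.51495937 -0.20802497  0.15133916] [-1.56896950e+00 -5.28132041e-03 -1.53208632e-04] [-0.53693447  0.26073705  0.4213756 ] [-0.52 -0.05  1.85  0.    1.34 -2.09]
[{'position': [222.6, 329.0], 'confidence': 0.56}, {'position': [351.7, 379.6], 'confidence': 0.38}]
[326.42502127 233.60651934]
```

View pics/w2.png

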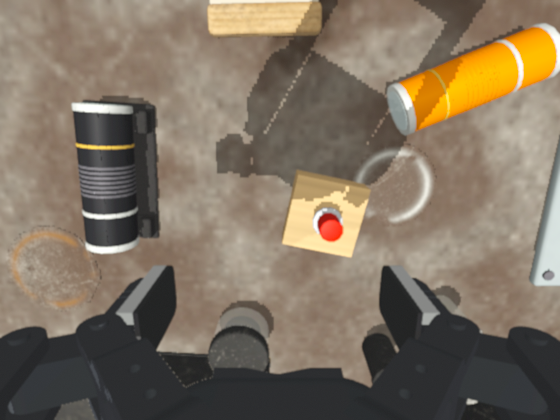

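```bash
python3 - <<'E'
from h import *
p=load("w2");im=p["img"].astype(int)
m=(im[...,0]>140)&(im[...,1]<70)&(im[...,2]<70); v,u=np.nonzero(m); print(u.mean(),v.mean(),u.min(),u.max(),v.min(),v.max())
print(atz(p,(u.mean(),v.mean()),.05))
o,d=ray(p,(278,268)); T=p["world_from_camera"]
print("tcp proj",proj(p,[.515,-.208,.1513]), "opened tip",[proj(p,[.515,-.208+s*.0428,.1513+.013]) for s in(-1,1)])
a=p["img"][:,:,::-1]; cv2.imwrite("pics/w2c.png",cv2.resize(a[160:270,270:385],None,fx=5,fy=5,interpolation=cv2.INTER_CUBIC))
cv2.imwrite("pics/w2l.png",cv2.resize(a[90:260,60:170],None,fx=3.5,fy=3.5,interpolation=cv2.INTER_CUBIC))
E
```

```text
330.5943396226415 225.91194968553458 318 341 214 239
[ 0.5274767  -0.17007991  0.05      ]
tcp proj [281.43948682 272.79801727] opened tip [array([179.28661787, 286.81373652]), array([384.26767502, 287.3151729 ])]
```

View pics/w2c.png

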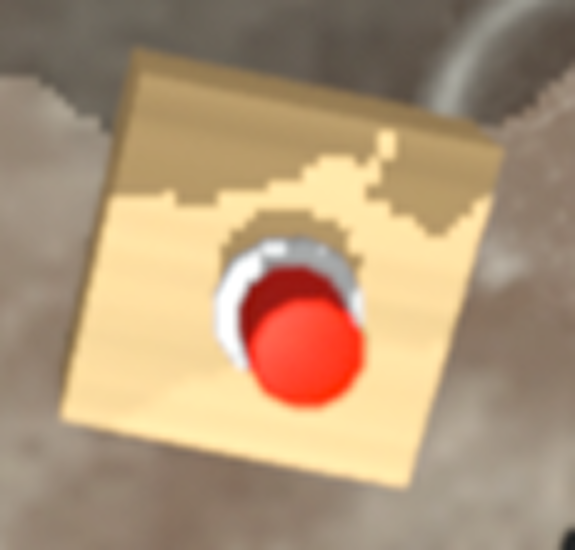

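View pics/w2l.png

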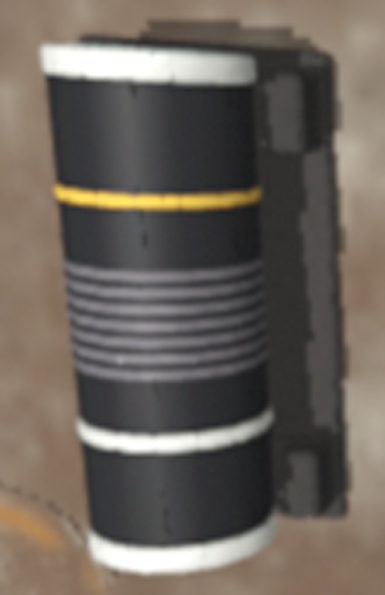

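```bash
python3 - <<'E'
from h import *
from station import ctrl
p=load("w2"); print(atz(p,(331.2,230.4),.058))
s=load("scene0");t=load("top0");d=lambda u,v:(250+u/4.2,170+v/4.2);e=lambda u,v:(190+u/3.5,180+v/3.5)
print(tri([(p,(331.2,230.4)),(s,e(383,104)),(t,d(228,150))]))
o=ctrl.get_obs();print(o["tool_pos"]); print(plan(o,[.5285,-.1705,.09],[0,1]))
E
```

```text
[ 0.52814724 -0.17079739  0.058     ]
(array([ 0.53009043, -0.17209813,  0.05661538]), [np.float64(0.002090848480905039), np.float64(0.00044852187659266023), np.float64(0.002098847688146721)])
[ 0.51484477 -0.20679043  0.15116332]
(array([0.01363649, 0.06128814, 0.03608632]), array([-0.12929445,  0.27692364,  0.18121117]))
```

Request:
arm_command --steps '[[[0.014,0.03,0.036],[0,0,0],1],[[0.014,0.06,0.036],[0,0.3,0],1],[[0.014,0.06,0.036],[0,0.3,0],1],[[0.014,0.06,0.036],[0,0.3,0],1]]'

```text
t: 4.65
tool_pos: [0.5286, -0.1686, 0.0912]
tool_rot: [-1.568, -0.003, 0.0]
contact_force: [0.4, -0.6, -0.1]
opening: 0.0857
```

```bash
python3 - <<'E'
from h import *
from station import ctrl
o=ctrl.get_obs();p=shot(ctrl,"wrist","w3"); print(o["t"],o["tool_pos"],o["tool_rot"],o["contact_force"])
o=ctrl.get_obs();print(o["tool_pos"])
M=R.from_rotvec(o["tool_rot"]).as_matrix();T=np.eye(4);T[:3,:3]=M;T[:3,3]=o["tool_pos"];print((np.linalg.inv(T)@p["world_from_camera"]).round(4))
a=p["img"][:,:,::-1]; cv2.imwrite("pics/w3c.png",cv2.resize(a[180:360,120:430],None,fx=2.5,fy=2.5,interpolation=cv2.INTER_CUBIC))
E
```

```text
4.65 [ 0.52861214 -0.16864427  0.09124284] [-1.56784563e+00 -3.41825375e-03  2.00997074e-04] [ 0.37143956 -0.62147312 -0.0863687 ]
[ 0.52950651 -0.16970316  0.09261971]
[[-1.600e-03 -9.616e-01 -2.744e-01 -7.170e-02]
 [-9.000e-04  2.744e-01 -9.616e-01 -1.406e-01]
 [ 1.000e+00 -1.200e-03 -1.300e-03  1.100e-03]
 [ 0.000e+00  0.000e+00  0.000e+00  1.000e+00]]
```

View pics/w3c.png

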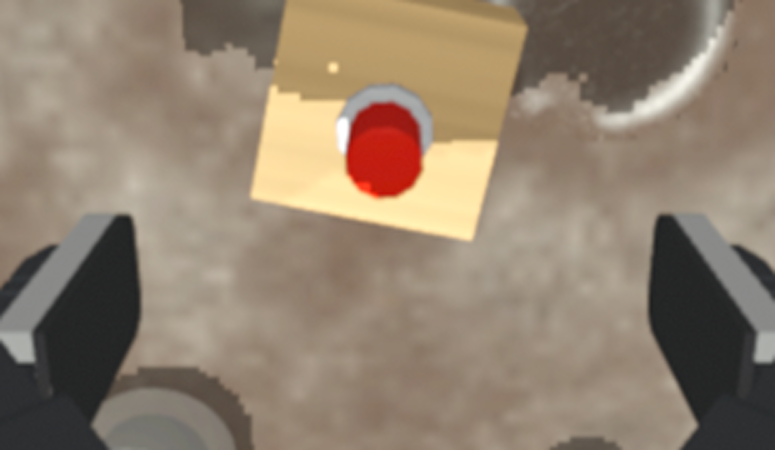

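```bash
python3 - <<'E'
from h import *
from station import ctrl
p=load("w3"); print(atz(p,(274,244),.058)); 
o=ctrl.get_obs();print(o["tool_pos"],o["tool_rot"]);print(plan(o,[.529,-.171,.040],[0,1]))
E
```

```text
[ 0.5277607 -0.1700778  0.058    ]
[ 0.52950651 -0.16970316  0.09261971] [-1.56911073 -0.00463376 -0.00249509]
(array([-0.00074719,  0.05261461, -0.00138451]), array([-0.09639377,  0.07802699,  0.26008915]))
```

Request:
arm_command --steps '[[[-0.001,0.03,-0.0015],[0,0,0],1],[[-0.001,0.051,-0.0015],[0,0,0],1],[[-0.001,0.051,-0.0015],[0,0,0],1],[[-0.001,0.051,-0.0015],[0,0,0],1]]'

```text
t: 5.1
tool_pos: [0.5296, -0.1716, 0.0434]
tool_rot: [-1.57, -0.006, -0.004]
contact_force: [0.5, 0.4, 0.5]
opening: 0.0853
```

Request:
arm_command --steps '[[[0,0,0],[0,0,0],0],[[0,0,0],[0,0,0],0],[[0,0,0],[0,0,0],0],[[0,0,0],[0,0,0],0],[[0,0,0],[0,0,0],0]]' --force 50

```text
t: 5.6
tool_pos: [0.5299, -0.1717, 0.0439]
tool_rot: [-1.57, -0.007, -0.005]
contact_force: [-1.3, 1.0, 2.2]
opening: 0.0157
```

```bash
python3 - <<'E'
from h import *
from station import ctrl
o=ctrl.get_obs();p=shot(ctrl,"wrist","w4"); print(o["t"],o["tool_pos"],o["tool_rot"],o["contact_force"],o["opening"])
a=p["img"][:,:,::-1]; cv2.imwrite("pics/w4c.png",cv2.resize(a[180:360,120:430],None,fx=2.5,fy=2.5,interpolation=cv2.INTER_CUBIC))
E
```

```text
5.6 [ 0.5299359  -0.17174088  0.04386638] [-1.57031638 -0.00657399 -0.00465281] [-1.27280011  0.96262548  2.19381317] 0.015670715056718864
```

View pics/w4c.png

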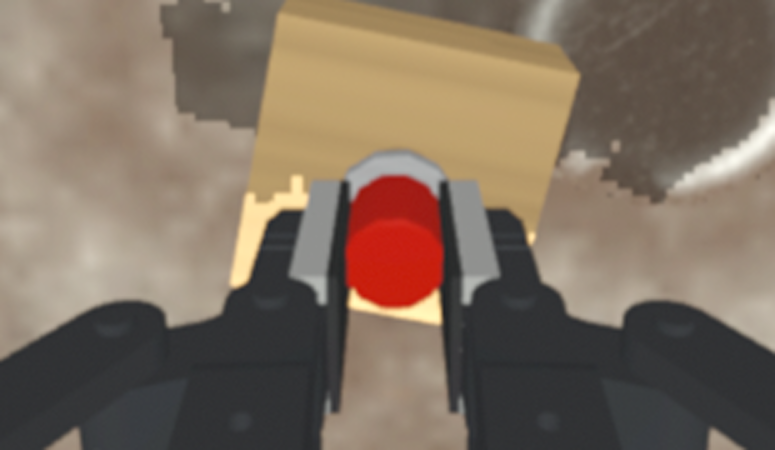

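```bash
python3 - <<'E'
from h import *
from station import ctrl
p=load("w4"); print("knob now",atz(p,(278,284.8),.058)); 
o=ctrl.get_obs();print(o["tool_pos"],o["tool_rot"]);
E
```

```text
knob now [ 0.52789641 -0.17113401  0.058     ]
[ 0.52996424 -0.17170765  0.04386906] [-1.57027653 -0.00657036 -0.00459347]
```

Request:
arm_command --steps '[[[0,-0.04,0],[0,0,0],0],[[0,-0.08,0],[0,0,0],0],[[0,-0.08,0],[0,0,0],0]]'

```text
t: 5.95
tool_pos: [0.5332, -0.1736, 0.1307]
tool_rot: [-1.575, -0.015, -0.013]
contact_force: [2.1, -0.5, 0.8]
opening: 0.0158
```

```bash
python3 - <<'E'
from h import *
from station import ctrl
o=ctrl.get_obs();print(o["tool_pos"],o["tool_rot"],o["contact_force"]);print(plan(o,[.5558,.081,.12],[0,1]))
E
```

```text
[ 0.53321946 -0.17356773  0.13067549] [-1.57532655 -0.01492922 -0.01289896] [ 2.14418956 -0.52629696  0.76042731]
(array([0.02272713, 0.0099118 , 0.25458556]), array([0.26214113, 0.07400894, 1.01441812]))
```

Request:
arm_command --steps '[[[0.023,0.01,0.254],[0,0,1],0],[[0.023,0.01,0.254],[0,0,1],0],[[0.023,0.01,0.254],[0,0,1],0],[[0.023,0.01,0.254],[0,0,1],0],[[0.023,0.01,0.254],[0,0,1],0]]'

```text
t: 6.45
tool_pos: [0.5551, 0.0788, 0.1192]
tool_rot: [-1.575, -0.001, 0.001]
contact_force: [0.7, 0.8, -0.5]
opening: 0.0161
```

```bash
python3 - <<'E'
from h import *
from station import ctrl
o=ctrl.get_obs();print(o["tool_pos"],o["tool_rot"],o["contact_force"]);print(plan(o,[.5558,.081,.10],[0,1]))
E
```

```text
[0.55514636 0.07877096 0.11920679] [-1.57540062e+00 -5.39659306e-04  1.14233042e-03] [ 0.73304135  0.75010656 -0.47578684]
(array([0.00066344, 0.01919607, 0.00231675]), array([ 0.26381739,  0.06131304, -0.02196898]))
```

Request:
arm_command --steps '[[[0.0005,0.025,0.002],[0,0,0],0],[[0.0005,0.032,0.002],[0,0,0],0],[[0.0005,0.032,0.002],[0,0,0],0],[[0.0005,0.032,0.002],[0,0,0],0]]'

```text
t: 6.85
tool_pos: [0.5555, 0.0796, 0.0871]
tool_rot: [-1.576, 0.001, 0.0]
contact_force: [0.1, -0.7, -0.6]
opening: 0.0154
```

```bash
python3 - <<'E'
from h import *
from station import ctrl
o=ctrl.get_obs();p=shot(ctrl,"wrist","w5");s=shot(ctrl,"scene","s5");t=shot(ctrl,"top","t5"); print(o["t"],o["tool_pos"],o["tool_rot"],o["contact_force"],o["opening"])
a=p["img"][:,:,::-1]; cv2.imwrite("pics/w5c.png",cv2.resize(a[180:360,120:430],None,fx=2.5,fy=2.5,interpolation=cv2.INTER_CUBIC))
a=s["img"][:,:,::-1]; cv2.imwrite("pics/s5c.png",cv2.resize(a[200:320,130:300],None,fx=4.5,fy=4.5,interpolation=cv2.INTER_CUBIC))
E
```

```text
6.85 [0.55553891 0.07959826 0.08710717] [-1.57560582e+00  1.10284954e-03  4.19610367e-04] [ 0.10218131 -0.67230404 -0.64769815] 0.015366554943461282
```

View pics/w5c.png

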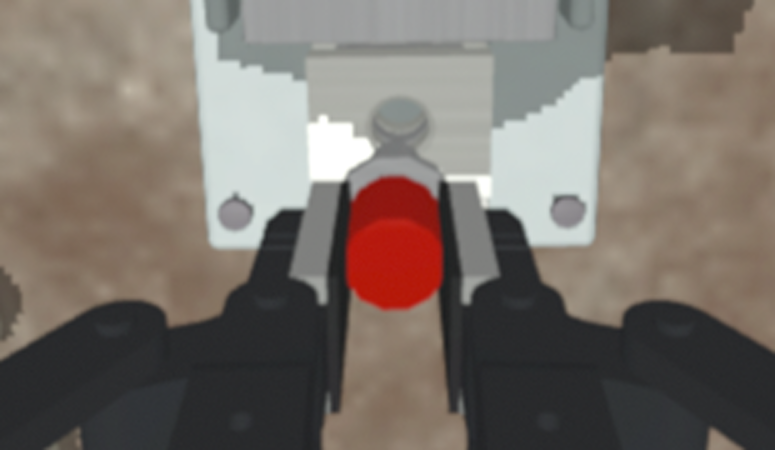

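View pics/s5c.png

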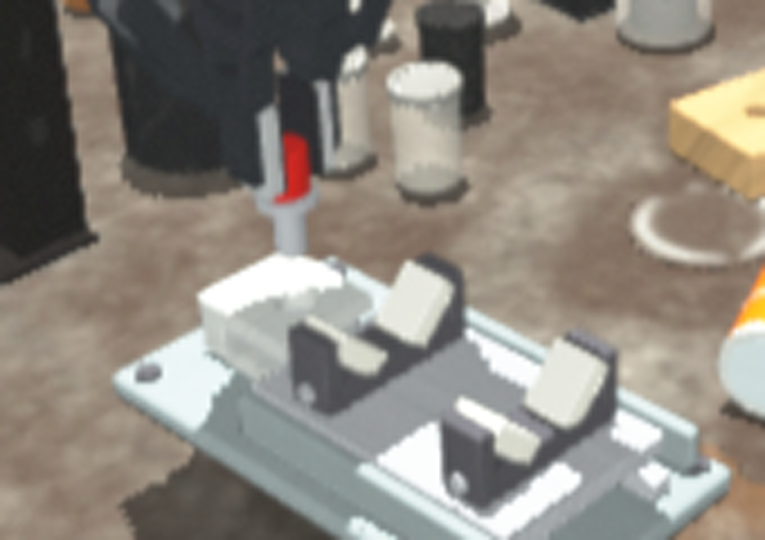

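```bash
python3 - <<'E'
from h import *
from station import ctrl
p=load("w5");s=load("s5")
print("hole",atz(p,(280,228.8),.035)); k=.0871+.0142;print("knob",atz(p,(278,285),k),"flange",atz(p,(120+395/2.5,180+175/2.5),k-.02))
g=lambda u,v:(130+u/4.5,200+v/4.5)
print("scene hole from s0",atz(s,(196.3,266.9),.035),"shank foot",atz(s,g(291,248),k-.048),"flange",atz(s,g(288,200),k-.02))
o=ctrl.get_obs();print(o["tool_pos"],o["tool_rot"])
E
```

```text
hole [0.55241982 0.08123937 0.035     ]
knob [0.55369726 0.08025964 0.1013    ] flange [0.54657445 0.08019035 0.0813    ]
scene hole from s0 [0.55259964 0.08135878 0.035     ] shank foot [0.56013659 0.07688141 0.0533    ] flange [0.55036831 0.08356416 0.0813    ]
[0.55638885 0.07959856 0.0882621 ] [-1.57544651e+00 -4.52997026e-04 -1.58940391e-03]
```

Request:
arm_command --steps '[[[-0.001,0.01,0.001],[0,0,0],0],[[-0.001,0.018,0.001],[0,0,0],0],[[-0.001,0.024,0.001],[0,0,0],0],[[-0.001,0.024,0.001],[0,0,0],0]]'

```text
t: 7.4
tool_pos: [0.5541, 0.0804, 0.0624]
tool_rot: [-1.575, 0.002, 0.001]
contact_force: [-0.3, 0.2, -1.0]
opening: 0.0153
```

```bash
python3 - <<'E'
from h import *
from station import ctrl
o=ctrl.get_obs();print(o["t"],o["tool_pos"],o["tool_rot"],o["contact_force"],o["wrist_torque"])
s=shot(ctrl,"scene","s6")
a=s["img"][:,:,::-1]; cv2.imwrite("pics/s6c.png",cv2.resize(a[200:320,130:300],None,fx=4.5,fy=4.5,interpolation=cv2.INTER_CUBIC))
E
```

```text
7.4 [0.55414544 0.08039078 0.06242888] [-1.57548617e+00  2.11680728e-03  8.16336111e-04] [-0.31341199  0.24984508 -1.01494104] [0.01096773 0.00908421 0.03922398]
```

View pics/s6c.png

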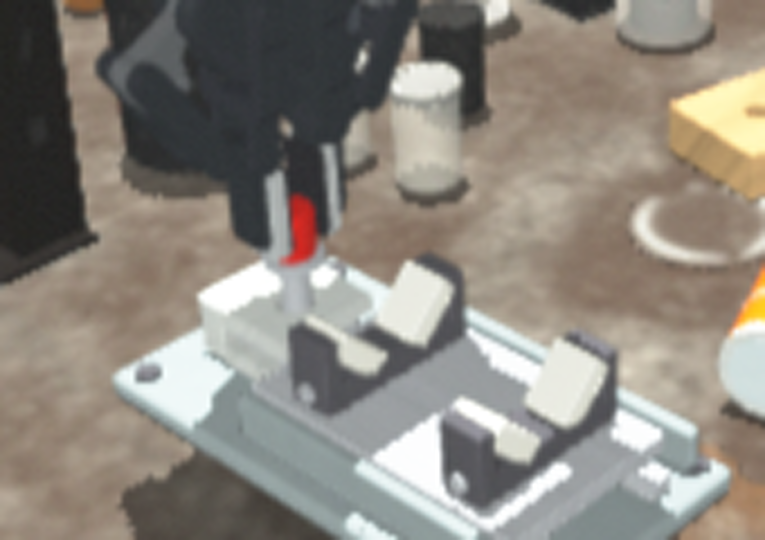

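Request:
arm_command --steps '[[[0,0.005,0],[0,0,0],0],[[0,0.01,0],[0,0,0],0],[[0,0.014,0],[0,0,0],0],[[0,0.014,0],[0,0,0],0]]'

```text
t: 7.85
tool_pos: [0.5541, 0.0804, 0.0482]
tool_rot: [-1.575, 0.002, 0.001]
contact_force: [-0.1, -0.3, -0.4]
opening: 0.0158
```

Request:
arm_command --steps '[[[0,0.003,0],[0,0,0],0],[[0,0.005,0],[0,0,0],0],[[0,0.006,0],[0,0,0],0]]'

```text
t: 8.15
tool_pos: [0.5547, 0.0804, 0.0449]
tool_rot: [-1.576, 0.002, 0.002]
contact_force: [-9.0, 0.2, 18.6]
opening: 0.0157
```

Request:
arm_command --steps '[[[0,0,0],[0,0,0],0.55],[[0,0,0],[0,0,0],0.55],[[0,0,0],[0,0,0],0.55]]'

```text
t: 8.45
tool_pos: [0.5548, 0.0804, 0.0448]
tool_rot: [-1.576, 0.002, 0.001]
contact_force: [-0.1, 0.7, -0.0]
opening: 0.0472
```

Request:
arm_command --steps '[[[0,-0.05,0],[0,0,0],0.55],[[0,-0.075,0],[0,0,0],1],[[0,-0.075,0],[0,0,0],1]]'

```text
t: 8.75
tool_pos: [0.5582, 0.0808, 0.1248]
tool_rot: [-1.576, -0.005, -0.006]
contact_force: [0.1, 0.4, 0.7]
opening: 0.0743
```

```bash
python3 - <<'E'
from h import *
from station import ctrl
o=ctrl.get_obs();print(o["t"],o["tool_pos"],o["tool_rot"],o["contact_force"],o["opening"])
s=shot(ctrl,"scene","s7");p=shot(ctrl,"wrist","w7")
a=s["img"][:,:,::-1]; cv2.imwrite("pics/s7c.png",cv2.resize(a[200:320,130:300],None,fx=4.5,fy=4.5,interpolation=cv2.INTER_CUBIC))
E
```

```text
8.75 [0.55815661 0.08083535 0.12476476] [-1.57558303 -0.00491623 -0.00552643] [0.11560495 0.42487774 0.73729659] 0.07434518224637467
```

View pics/s7c.png

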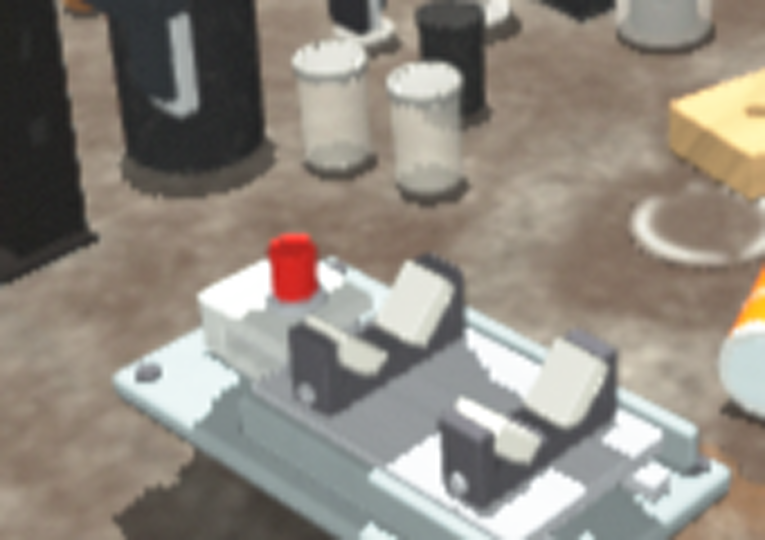

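View pics/w7.png

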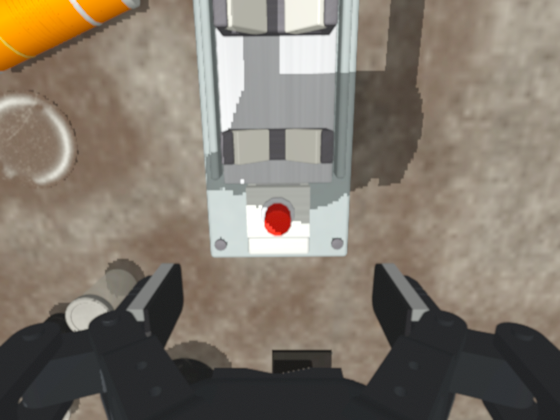

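```bash
python3 - <<'E'
from h import *
from station import ctrl
o=ctrl.get_obs();print(o["tool_pos"]);print(plan(o,[.475,-.338,.14],[.058,1]))
E
```

```text
[0.55505816 0.08076078 0.11997038]
(array([-0.0798872 , -0.01787312, -0.41889101]), array([ 0.28089427,  3.2921201 , -0.07857889]))
```

Request:
arm_command --steps '[[[-0.08,-0.02,-0.419],[0,3,0],1],[[-0.08,-0.02,-0.419],[0,3,0],1],[[-0.08,-0.02,-0.419],[0,3,0],1],[[-0.08,-0.02,-0.419],[0,3,0],1],[[-0.08,-0.02,-0.419],[0,3,0],1]]'

```text
t: 9.35
tool_pos: [0.5061, -0.1655, 0.1305]
tool_rot: [-1.574, 0.045, -0.037]
contact_force: [0.7, 0.0, 0.1]
opening: 0.0853
```

```bash
python3 - <<'E'
from h import *
from station import ctrl
o=ctrl.get_obs();print(o["tool_pos"]);print(plan(o,[.475,-.338,.14],[.058,1]))
E
```

```text
[ 0.50605367 -0.16553913  0.13048994]
(array([-0.02199799, -0.00881587, -0.1738847 ]), array([ 0.19518429,  0.30934251, -0.27090041]))
```

Request:
arm_command --steps '[[[-0.022,-0.009,-0.174],[0,0.3,0],1],[[-0.022,-0.009,-0.174],[0,0.3,0],1],[[-0.022,-0.009,-0.174],[0,0.3,0],1],[[-0.022,-0.009,-0.174],[0,0.3,0],1],[[-0.022,-0.009,-0.174],[0,0.3,0],1]]'

```text
t: 9.85
tool_pos: [0.4731, -0.3407, 0.138]
tool_rot: [-1.572, 0.055, -0.043]
contact_force: [-0.1, -0.0, -0.3]
opening: 0.0853
```

```bash
python3 - <<'E'
from h import *
from station import ctrl
o=ctrl.get_obs();p=shot(ctrl,"wrist","w8");print(o["t"],o["tool_pos"],o["tool_rot"],o["contact_force"]);print(ctrl.boxes_of(p,"lens"))
a=p["img"][:,:,::-1]; cv2.imwrite("pics/w8c.png",cv2.resize(a[90:380,150:410],None,fx=2,fy=2,interpolation=cv2.INTER_CUBIC))
E
```

```text
9.85 [ 0.47306835 -0.34068233  0.13797688] [-1.57205324  0.05491967 -0.04317085] [-0.10582257 -0.00705793 -0.2900026 ]
[{'position': [235.2, 273.2], 'confidence': 0.89}, {'position': [143.6, 553.0], 'confidence': 0.51}]
```

View pics/w8c.png

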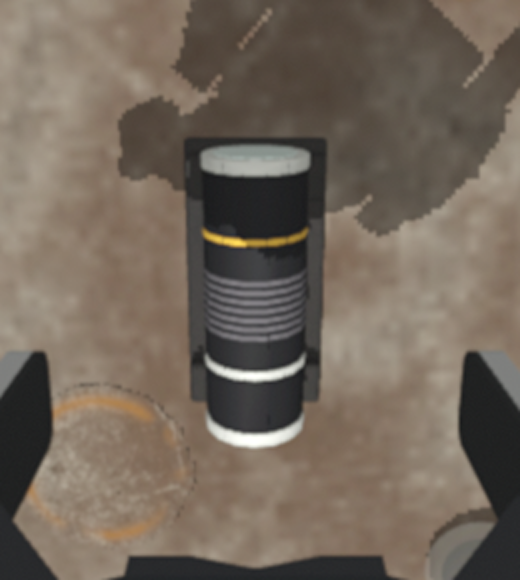

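```bash
python3 - <<'E'
from h import *
p=load("w8");g=lambda u,v:(150+u/2,90+v/2)
for q in [(254,444),(255,150),(255,155),(255,160)]: print(q,atz(p,g(*q),.049).round(4))
for q in [(201,160),(310,160),(207,425),(302,425)]: print(q,atz(p,g(*q),.036).round(4))
for q in [(186,140),(327,140),(191,402),(319,402)]: print("rest",atz(p,g(*q),.005).round(4))
for k,q in [("w2",(60+150/3.5,90+50/3.5)),("w2",(60+175/3.5,90+570/3.5))]: print(atz(load(k),q,.049).round(4))
E
```

```text
(254, 444) [ 0.549  -0.3455  0.049 ]
(255, 150) [ 0.437  -0.3383  0.049 ]
(255, 155) [ 0.4387 -0.3384  0.049 ]
(255, 160) [ 0.4404 -0.3385  0.049 ]
(201, 160) [ 0.4413 -0.3579  0.036 ]
(310, 160) [ 0.4437 -0.319   0.036 ]
(207, 425) [ 0.5475 -0.3643  0.036 ]
(302, 425) [ 0.5497 -0.3265  0.036 ]
rest [ 0.4377 -0.366   0.005 ]
rest [ 0.4412 -0.3098  0.005 ]
rest [ 0.5539 -0.3741  0.005 ]
rest [ 0.5573 -0.3172  0.005 ]
[ 0.441  -0.3285  0.049 ]
[ 0.5501 -0.3382  0.049 ]
```

```bash
python3 - <<'E'
from h import *
from station import ctrl
o=ctrl.get_obs();print(o["tool_pos"]);print(plan(o,[.4955,-.342,.012],[.064,1]))
E
```

```text
[ 0.47389391 -0.3374633   0.13786696]
(array([ 0.02278682,  0.12569982, -0.00319588]), array([ 0.02715058,  0.27728626, -0.4329294 ]))
```

Request:
arm_command --steps '[[[0.023,0.04,-0.003],[0,0.3,0],1],[[0.023,0.06,-0.003],[0,0.3,0],1],[[0.023,0.06,-0.003],[0,0.3,0],1],[[0.023,0.06,-0.003],[0,0.3,0],1]]'

```text
t: 10.35
tool_pos: [0.4961, -0.3402, 0.077]
tool_rot: [-1.569, 0.056, -0.042]
contact_force: [0.5, -0.1, -0.6]
opening: 0.0857
```

```bash
python3 - <<'E'
from h import *
from station import ctrl
p=shot(ctrl,"wrist","w9");o=ctrl.get_obs();print(o["t"],o["tool_pos"]);print(plan(o,[.4955,-.342,.012],[.064,1]))
a=p["img"][:,:,::-1]; cv2.imwrite("pics/w9c.png",cv2.resize(a[60:380,130:420],None,fx=1.8,fy=1.8,interpolation=cv2.INTER_CUBIC))
E
```

```text
10.4 [ 0.4967473  -0.34108598  0.07843543]
(array([-0.0007283 ,  0.06644289, -0.0009325 ]), array([ 0.05036539,  0.05436665, -0.39582445]))
```

View pics/w9c.png

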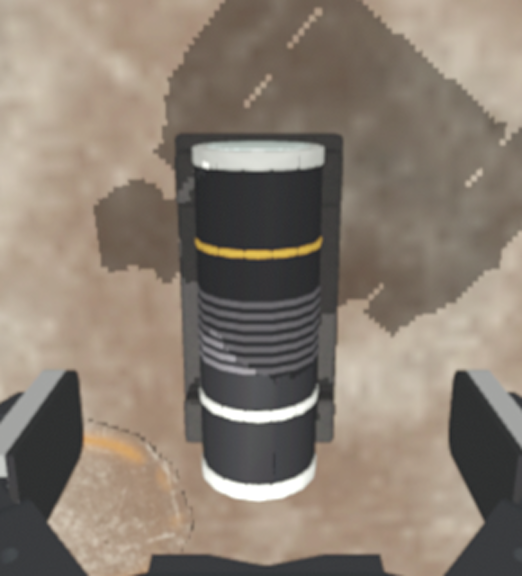

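```bash
python3 - <<'E'
from h import *
p=load("w9");g=lambda u,v:(130+u/1.8,60+v/1.8)
for q in [(259,497),(259,145),(259,149)]: print(q,atz(p,g(*q),.049).round(4))
E
```

```text
(259, 497) [ 0.5489 -0.3451  0.049 ]
(259, 145) [ 0.439 -0.338  0.049]
(259, 149) [ 0.4401 -0.3381  0.049 ]
```

Request:
arm_command --steps '[[[-0.001,0.04,-0.001],[0,0,0],1],[[-0.001,0.066,-0.001],[0,0,-0.3],1],[[-0.001,0.066,-0.001],[0,0,-0.3],1],[[-0.001,0.066,-0.001],[0,0,-0.3],1]]'

```text
t: 10.8
tool_pos: [0.4959, -0.3424, 0.014]
tool_rot: [-1.572, 0.05, -0.049]
contact_force: [-0.2, -0.3, 0.7]
opening: 0.0851
```

Request:
arm_command --steps '[[[0,0.003,0],[0,0,0],1],[[0,0.003,0],[0,0,0],0],[[0,0.003,0],[0,0,0],0],[[0,0.003,0],[0,0,0],0],[[0,0.003,0],[0,0,0],0]]' --force 50

```text
t: 11.3
tool_pos: [0.4964, -0.3428, 0.012]
tool_rot: [-1.573, 0.049, -0.05]
contact_force: [-1.1, 0.7, 4.3]
opening: 0.0387
```

Request:
arm_command --steps '[[[0,0,0],[0,0,0],0],[[0,0,0],[0,0,0],0]]'

```text
t: 11.5
tool_pos: [0.4964, -0.3428, 0.0121]
tool_rot: [-1.573, 0.049, -0.05]
contact_force: [0.3, -0.4, 1.2]
opening: 0.0384
```

```bash
python3 - <<'E'
from h import *
from station import ctrl
o=ctrl.get_obs();p=shot(ctrl,"wrist","w10");print(o["t"],o["tool_pos"],o["tool_rot"],o["contact_force"],o["opening"])
a=p["img"][:,:,::-1]; cv2.imwrite("pics/w10c.png",cv2.resize(a[60:400,130:420],None,fx=1.7,fy=1.7,interpolation=cv2.INTER_CUBIC))
E
```

```text
11.5 [ 0.49635098 -0.34284293  0.01207441] [-1.57299217  0.04894804 -0.04977601] [ 0.34745467 -0.40334821  1.15862648] 0.03839292273132573
```

View pics/w10c.png

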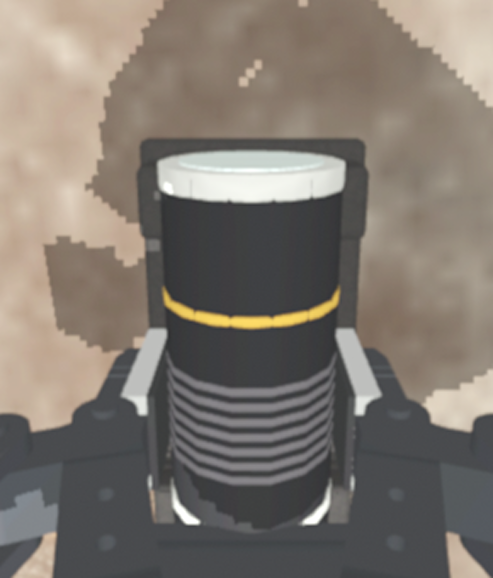

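Request:
arm_command --steps '[[[0,-0.03,0],[0,0,0],0],[[0,-0.07,0],[0,0,0],0],[[0,-0.1,0],[0,0,0],0],[[0,-0.1,0],[0,0,0],0]]'

```text
t: 11.95
tool_pos: [0.4988, -0.3447, 0.1173]
tool_rot: [-1.579, 0.043, -0.056]
contact_force: [0.7, -0.2, -2.2]
opening: 0.0388
```

```bash
python3 - <<'E'
from h import *
from station import ctrl
o=ctrl.get_obs();print(o["t"],o["tool_pos"],o["tool_rot"],o["contact_force"],o["opening"]);print(plan(o,[.470,.0794,.11],[-.013,1]))
E
```

```text
11.95 [ 0.49884231 -0.3447386   0.11734315] [-1.57900988  0.04324561 -0.05550421] [ 0.68870614 -0.17962405 -2.15807936] 0.03881342600230259
(array([-0.05544392,  0.00329832,  0.42153819]), array([ 0.50631632, -4.34254174,  0.44336894]))
```

Lens held (Fz −2.2 N). Carrying it over to the cradle.

Request:
arm_command --steps '[[[-0.055,0,0.421],[0,-4.3,0.4],0],[[-0.055,0,0.421],[0,-4.3,0.4],0],[[-0.055,0,0.421],[0,-4.3,0.4],0],[[-0.055,0,0.421],[0,-4.3,0.4],0],[[-0.055,0,0.421],[0,-4.3,0.4],0]]'

```text
t: 12.45
tool_pos: [0.479, -0.0908, 0.1103]
tool_rot: [-1.578, -0.007, 0.011]
contact_force: [0.2, -0.4, -2.0]
opening: 0.0391
```

```bash
python3 - <<'E'
from h import *
from station import ctrl
o=ctrl.get_obs();print(o["t"],o["tool_pos"],o["contact_force"],o["opening"]);print(plan(o,[.470,.0794,.11],[-.013,1]))
E
```

```text
12.45 [ 0.47904799 -0.09076768  0.11033356] [ 0.18920396 -0.43052446 -2.01398626] 0.03913423902567389
(array([-0.00708691, -0.00090971,  0.17025853]), array([ 0.42492203, -0.08441954, -0.16029584]))
```

Request:
arm_command --steps '[[[-0.007,-0.001,0.17],[0.4,0,-0.2],0],[[-0.007,-0.001,0.17],[0.4,0,-0.2],0],[[-0.007,-0.001,0.17],[0.4,0,-0.2],0],[[-0.007,-0.001,0.17],[0.4,0,-0.2],0],[[-0.007,-0.001,0.17],[0.4,0,-0.2],0]]'

```text
t: 12.95
tool_pos: [0.468, 0.0817, 0.1077]
tool_rot: [-1.571, -0.01, 0.015]
contact_force: [-0.1, -0.3, -2.7]
opening: 0.0386
```

```bash
python3 - <<'E'
from h import *
from station import ctrl
o=ctrl.get_obs();print(o["t"],o["tool_pos"],o["contact_force"],o["opening"]);print(plan(o,[.470,.0794,.065],[-.013,1]))
E
```

```text
12.95 [0.46803317 0.08173029 0.10766001] [-0.11135365 -0.30209636 -2.71179876] 0.03859050368008457
(array([ 0.0020656 ,  0.04265312, -0.00237057]), array([-0.01148715,  0.18200385, -0.18365977]))
```

Request:
arm_command --steps '[[[0.002,0.025,-0.002],[0,0.2,-0.2],0],[[0.002,0.042,-0.002],[0,0.2,-0.2],0],[[0.002,0.042,-0.002],[0,0.2,-0.2],0],[[0.002,0.042,-0.002],[0,0.2,-0.2],0]]'

```text
t: 13.35
tool_pos: [0.4692, 0.0791, 0.0646]
tool_rot: [-1.571, -0.008, 0.011]
contact_force: [0.8, -0.4, -1.6]
opening: 0.0382
```

```bash
python3 - <<'E'
from h import *
from station import ctrl
p=shot(ctrl,"wrist","w11");s=shot(ctrl,"scene","s11");t=shot(ctrl,"top","t11")
o=ctrl.get_obs();print(o["t"],o["tool_pos"],o["tool_rot"],o["contact_force"],o["opening"]);print(plan(o,[.470,.0794,.065],[-.013,1]))
a=p["img"][:,:,::-1]; cv2.imwrite("pics/w11c.png",cv2.resize(a[60:400,130:420],None,fx=1.7,fy=1.7,interpolation=cv2.INTER_CUBIC))
a=s["img"][:,:,::-1]; cv2.imwrite("pics/s11c.png",cv2.resize(a[200:340,150:310],None,fx=4.2,fy=4.2,interpolation=cv2.INTER_CUBIC))
E
```

```text
13.5 [0.47086597 0.07937518 0.0667096 ] [-1.57064158 -0.01123977  0.00768636] [ 0.72095934 -0.38111263 -2.23261813] 0.0382079865150744
(array([-8.69478039e-04,  1.70763825e-03,  3.50525127e-05]), array([-0.00679477, -0.05444703,  0.12966161]))
```

View pics/w11c.png

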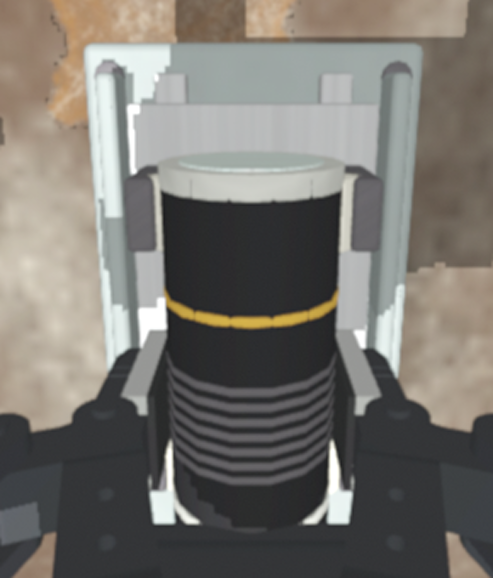

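View pics/s11c.png

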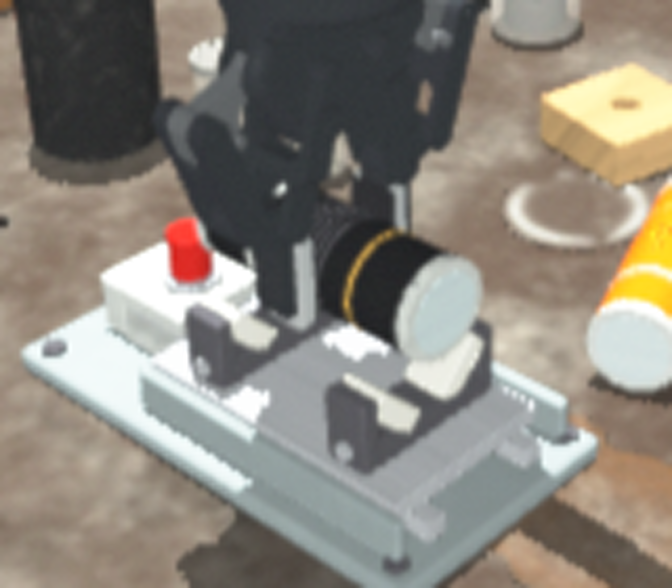

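```bash
python3 - <<'E'
from h import *
p=load("w11");g=lambda u,v:(130+u/1.7,60+v/1.7)
for q in [(140,171),(367,170),(140,249),(370,249)]: print("saddle",atz(p,g(*q),.058).round(4))
for q in [(252,155),(252,160),(252,165)]: print("lens top near",atz(p,g(*q),.1025).round(4))
p=load("w10")
for q in [(252,153),(252,160),(252,165)]: print("w10 lens top near",atz(p,g(*q),.049).round(4))
s=load("s11");h=lambda u,v:(150+u/4.2,200+v/4.2)
print("scene near face ctr", atz(s,h(443,308),.0825), "knob", atz(s,h(186,226),.059))
for im,q in (("s7",(291,243)),): print(atz(load(im),(130+q[0]/4.5,200+q[1]/4.5),.059))
E
```

```text
saddle [0.4194 0.0508 0.058 ]
saddle [0.4184 0.1083 0.058 ]
saddle [0.4399 0.0499 0.058 ]
saddle [0.4392 0.1105 0.058 ]
lens top near [0.41   0.079  0.1025]
lens top near [0.4109 0.079  0.1025]
lens top near [0.4117 0.079  0.1025]
w10 lens top near [ 0.437  -0.3385  0.049 ]
w10 lens top near [ 0.4382 -0.3386  0.049 ]
w10 lens top near [ 0.4391 -0.3386  0.049 ]
scene near face ctr [0.41659679 0.07794326 0.0825    ] knob [0.55645658 0.08016404 0.059     ]
[0.55551399 0.08012647 0.059     ]
```

Request:
arm_command --steps '[[[0,0.01,0.0007],[0,0,0],0],[[0,0.015,0.0007],[0,0,0],0],[[0,0.015,0.0007],[0,0,0],0]]'

```text
t: 13.8
tool_pos: [0.4699, 0.0801, 0.0506]
tool_rot: [-1.571, -0.01, 0.009]
contact_force: [-1.1, -0.2, -1.9]
opening: 0.0386
```

Request:
arm_command --steps '[[[0,0.002,0],[0,0,0],0],[[0,0.004,0],[0,0,0],0],[[0,0.004,0],[0,0,0],0]]'

```text
t: 14.1
tool_pos: [0.4697, 0.0801, 0.0462]
tool_rot: [-1.571, -0.009, 0.01]
contact_force: [-0.2, 0.5, -2.4]
opening: 0.0388
```

```bash
python3 - <<'E'
from h import *
from station import ctrl
o=ctrl.get_obs();print(o["t"],o["tool_pos"],o["tool_rot"],o["contact_force"],o["wrist_torque"],o["opening"])
E
```

```text
14.1 [0.46969746 0.08006718 0.04622385] [-1.57071578 -0.00907962  0.00997823] [-0.22818379  0.50065947 -2.35862005] [0.00516281 0.05969685 0.02755919] 0.03884411895124023
```

Not yet touching; small steps down.

Request:
arm_command --steps '[[[0,0.001,0],[0,0,0],0],[[0,0.002,0],[0,0,0],0],[[0,0.002,0],[0,0,0],0]]'

```text
t: 14.4
tool_pos: [0.4702, 0.0798, 0.0455]
tool_rot: [-1.572, -0.009, 0.01]
contact_force: [-3.5, -2.4, 5.0]
opening: 0.0385
```

Request:
arm_command --steps '[[[0,0.001,-0.0003],[0,0,0],0],[[-0.0005,0.002,-0.0003],[0,0,0],0],[[-0.0005,0.002,-0.0003],[0,0,0],0]]'

```text
t: 14.7
tool_pos: [0.4703, 0.0797, 0.0454]
tool_rot: [-1.571, -0.009, 0.01]
contact_force: [-7.2, 0.4, 10.2]
opening: 0.0386
```

```bash
python3 - <<'E'
from h import *
from station import ctrl
p=shot(ctrl,"wrist","w12");s=shot(ctrl,"scene","s12")
o=ctrl.get_obs();print(o["t"],o["tool_pos"],o["tool_rot"],o["contact_force"],o["wrist_torque"],o["opening"])
a=p["img"][:,:,::-1]; cv2.imwrite("pics/w12c.png",cv2.resize(a[60:400,130:420],None,fx=1.7,fy=1.7,interpolation=cv2.INTER_CUBIC))
a=s["img"][:,:,::-1]; cv2.imwrite("pics/s12c.png",cv2.resize(a[200:340,150:310],None,fx=4.2,fy=4.2,interpolation=cv2.INTER_CUBIC))
E
```

```text
14.8 [0.47026927 0.07972011 0.0454358 ] [-1.57101233 -0.0093294   0.00971223] [-5.97050711  0.41899467 10.7497591 ] [ 0.02681245  0.99915195 -0.02275949] 0.0385637810976535
```

View pics/w12c.png

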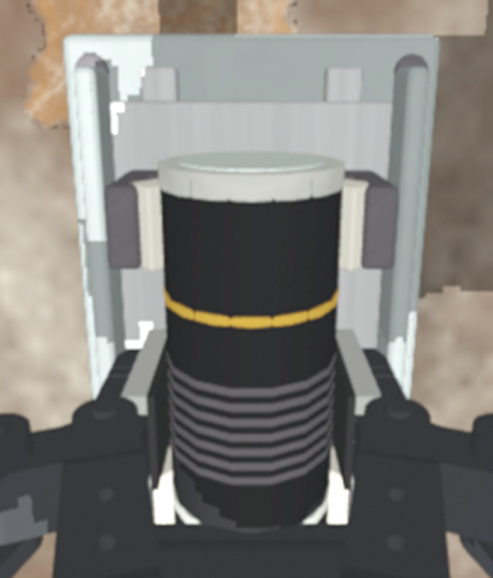

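View pics/s12c.png

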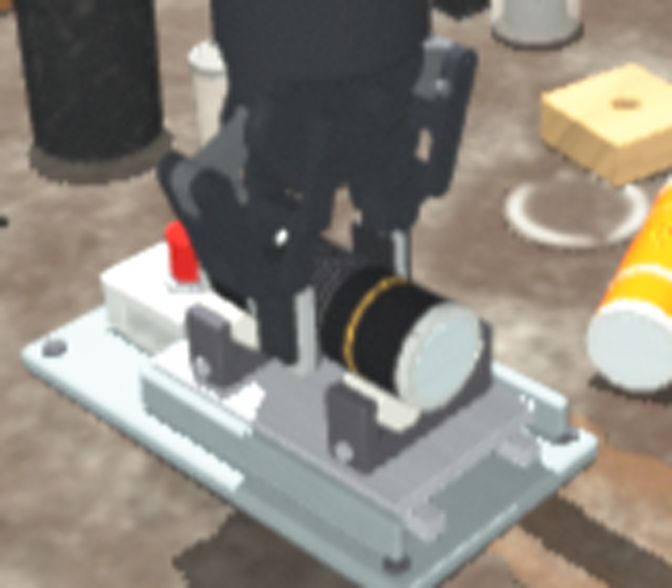

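```bash
python3 - <<'E'
from h import *
p=load("w12");g=lambda u,v:(130+u/1.7,60+v/1.7)
for q in [(122,181),(380,182),(124,268),(380,268)]: print("saddle",atz(p,g(*q),.058).round(4))
for q in [(252,155),(252,160),(252,165)]: print("lens top near",atz(p,g(*q),.0825).round(4))
s=load("s12");h=lambda u,v:(150+u/4.2,200+v/4.2)
print("scene near face ctr", atz(s,h(442,358),.0625))
E
```

```text
saddle [0.42   0.0509 0.058 ]
saddle [0.4195 0.1082 0.058 ]
saddle [0.4402 0.0504 0.058 ]
saddle [0.4395 0.1096 0.058 ]
lens top near [0.4111 0.0796 0.0825]
lens top near [0.412  0.0796 0.0825]
lens top near [0.4129 0.0796 0.0825]
scene near face ctr [0.41564395 0.07989464 0.0625    ]
```

Request:
arm_command --steps '[[[-0.0005,0.002,0],[0,0,0],0],[[-0.001,0.0027,0],[0,0,0],0],[[-0.0015,0.0031,0],[0,0,0],0],[[-0.0015,0.0031,0],[0,0,0],0]]'

```text
t: 15.2
tool_pos: [0.4703, 0.0798, 0.0454]
tool_rot: [-1.571, -0.011, 0.008]
contact_force: [-6.3, -0.5, 15.0]
opening: 0.0386
```

```bash
python3 - <<'E'
from h import *
from station import ctrl
for i in range(3):
    o=ctrl.get_obs();print(o["t"],o["tool_pos"],o["tool_rot"],o["contact_force"],o["wrist_torque"],o["opening"]); ctrl.get_image("wrist")
E
```

```text
15.2 [0.47031724 0.07975154 0.04541446] [-1.57111058 -0.01102777  0.00819169] [-6.28962849 -0.50225452 14.97880779] [-0.13681984  1.07165966 -0.02371569] 0.0386055995416246
15.25 [0.47030384 0.07970975 0.04540176] [-1.57116231 -0.01094029  0.00816002] [-6.41392893 -1.28416954 15.1297049 ] [-0.14373549  1.10000292  0.02309528] 0.038498672241236584
15.3 [0.47033012 0.07971831 0.04541787] [-1.57114574 -0.01097794  0.00810877] [-7.29867249 -1.25176593 13.9607708 ] [-0.0732487  1.0720773 -0.0437683] 0.03826463329604589
```

Request:
arm_command --steps '[[[-0.001,0.0025,-0.0001],[0,0,0],0],[[-0.0015,0.0033,-0.0001],[0,0,0],0],[[-0.0025,0.0037,-0.0001],[0,0,0],0],[[-0.0025,0.0037,-0.0001],[0,0,0],0]]'

```text
t: 15.75
tool_pos: [0.4704, 0.0797, 0.0454]
tool_rot: [-1.571, -0.015, 0.005]
contact_force: [-4.8, -0.4, 15.4]
opening: 0.0387
```

```bash
python3 - <<'E'
from h import *
from station import ctrl
for i in range(4):
    o=ctrl.get_obs();print(o["t"],o["tool_pos"].round(4),o["tool_rot"].round(4),o["contact_force"].round(2),o["wrist_torque"].round(3),o["opening"]); shot(ctrl,["wrist","scene","top","wrist"][i],"f%d"%i)
a=load("f1")["img"][:,:,::-1]; cv2.imwrite("pics/f1c.png",cv2.resize(a[170:340,150:400],None,fx=3.1,fy=3.1,interpolation=cv2.INTER_CUBIC))
E
```

```text
15.75 [0.4704 0.0797 0.0454] [-1.571  -0.0145  0.0046] [-4.78 -0.45 15.38] [-0.057  0.792 -0.005] 0.038701792153570655
15.8 [0.4704 0.0797 0.0454] [-1.571  -0.0145  0.0047] [-4.73  0.43 15.42] [-0.024  0.881 -0.048] 0.03851307802603189
15.85 [0.4704 0.0797 0.0454] [-1.571  -0.0145  0.0048] [-4.86 -0.58 14.31] [-0.023  0.867 -0.019] 0.03836693571226116
15.9 [0.4704 0.0797 0.0454] [-1.571  -0.0145  0.0047] [-5.16 -0.61 14.81] [-0.018  0.866  0.025] 0.038172008533708016
```

View pics/f1c.png

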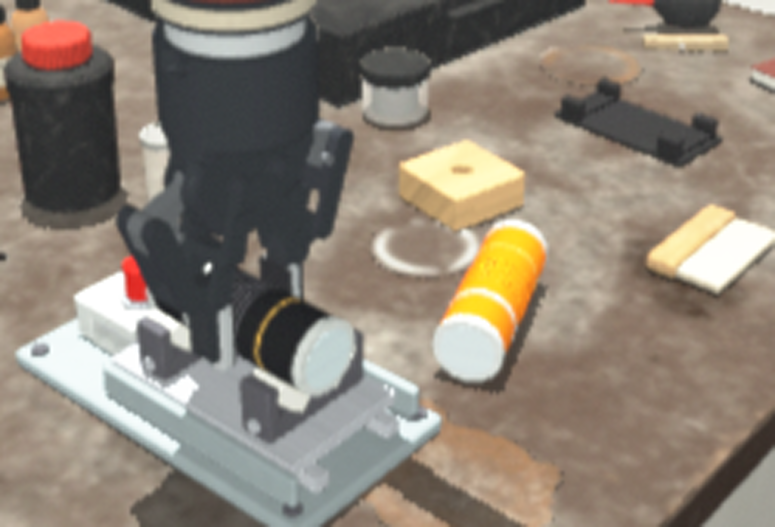

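View pics/f2.png

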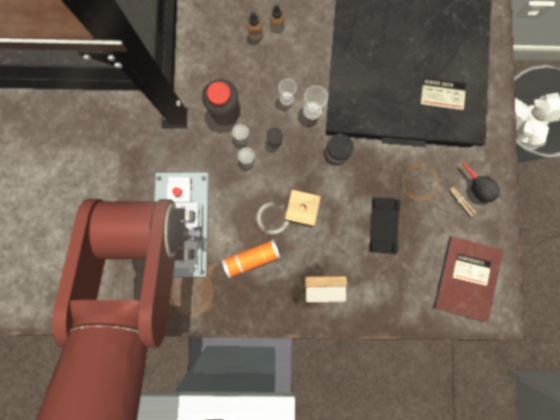

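```bash
python3 - <<'E'
from h import *
from station import ctrl
o=ctrl.get_obs();print(plan(o,o["tool_pos"],[-.013,1]))
E
```

```text
(array([0., 0., 0.]), array([ 0.01555937, -0.04559404,  0.35453674]))
```

Request:
arm_command --steps '[[[-0.001,0.003,0],[0,0,0.2],0],[[-0.0015,0.0038,0],[0,0,0.3],0],[[-0.002,0.0043,0],[0,0,0.3],0],[[-0.002,0.0043,0],[0,0,0.3],0]]'

```text
t: 16.35
tool_pos: [0.4704, 0.0797, 0.0454]
tool_rot: [-1.571, -0.012, 0.007]
contact_force: [-10.1, 0.1, 21.4]
opening: 0.0389
```

```bash
python3 - <<'E'
from h import *
from station import ctrl
for i in range(4):
    o=ctrl.get_obs();print(o["t"],o["tool_pos"].round(4),o["tool_rot"].round(4),o["contact_force"].round(2),o["wrist_torque"].round(3),o["opening"]); shot(ctrl,"wrist","e%d"%i)
print(plan(o,o["tool_pos"],[-.013,1]))
E
```

```text
16.35 [0.4704 0.0797 0.0454] [-1.5713 -0.0122  0.0072] [-10.05   0.11  21.37] [-0.167  1.587 -0.048] 0.03885358534511539
16.4 [0.4704 0.0797 0.0453] [-1.5712 -0.0122  0.0072] [-9.38 -0.66 21.36] [-0.11   1.594 -0.05 ] 0.038448642789530044
16.45 [0.4704 0.0797 0.0454] [-1.5712 -0.0122  0.0072] [-10.78  -1.12  20.36] [-0.164  1.547 -0.062] 0.03896881774769394
16.5 [0.4704 0.0798 0.0454] [-1.5712 -0.0122  0.0072] [-10.08  -1.71  20.91] [-0.112  1.637 -0.015] 0.038419305621144616
(array([0., 0., 0.]), array([ 0.02657164, -0.03763821,  0.18240005]))
```

Request:
arm_command --steps '[[[-0.0015,0.0028,0],[0,0,0.1],0],[[-0.0025,0.0036,0],[0,0,0.1],0],[[-0.003,0.0039,0.0001],[0,0,0.1],0],[[-0.003,0.0039,0.0001],[0,0,0.1],0]]'

```text
t: 16.95
tool_pos: [0.4704, 0.0798, 0.0454]
tool_rot: [-1.572, -0.015, 0.004]
contact_force: [-3.3, -1.0, 16.3]
opening: 0.0388
```

```bash
python3 - <<'E'
from h import *
from station import ctrl
for i in range(4):
    o=ctrl.get_obs();print(o["t"],o["tool_pos"].round(4),o["tool_rot"].round(4),o["contact_force"].round(2),o["wrist_torque"].round(3),o["opening"]); shot(ctrl,["scene","wrist"][i%2],"d%d"%i)
print(plan(o,o["tool_pos"],[-.013,1]))
E
```

```text
16.95 [0.4704 0.0798 0.0454] [-1.5715 -0.0153  0.0042] [-3.34 -0.95 16.31] [-0.193  0.714 -0.087] 0.0387890946594678
17.0 [0.4704 0.0797 0.0454] [-1.5715 -0.0151  0.0042] [-4.89 -1.21 15.03] [-0.13   0.712 -0.048] 0.038560598982195826
17.05 [0.4704 0.0797 0.0454] [-1.5716 -0.0152  0.0042] [-4.02 -1.01 15.61] [-0.178  0.74  -0.046] 0.0384183440534738
17.1 [0.4704 0.0797 0.0454] [-1.5715 -0.0151  0.0043] [-4.07 -1.28 14.34] [-0.142  0.79  -0.053] 0.038411535237571064
(array([0., 0., 0.]), array([ 0.04492437, -0.03864128,  0.39577385]))
```

Request:
arm_command --steps '[[[-0.0015,0.0028,-0.0001],[0,0,0.1],0],[[-0.002,0.0036,-0.0001],[0,0,0.2],0],[[-0.0025,0.004,-0.0001],[0,0,0.2],0],[[-0.0025,0.004,-0.0001],[0,0,0.2],0],[[-0.0025,0.004,-0.0001],[0,0,0.2],0]]'

```text
t: 17.65
tool_pos: [0.4704, 0.0797, 0.0454]
tool_rot: [-1.571, -0.016, 0.004]
contact_force: [-6.6, -0.1, 17.7]
opening: 0.0383
```

```bash
python3 - <<'E'
from h import *
from station import ctrl
for i in range(5):
    o=ctrl.get_obs();print(o["t"],o["tool_pos"].round(4),o["tool_rot"].round(4),o["contact_force"].round(2),o["wrist_torque"].round(3),o["opening"]); shot(ctrl,["scene","wrist","top"][i%3],"g%d"%i)
a=load("g0")["img"][:,:,::-1]; cv2.imwrite("pics/g0c.png",cv2.resize(a[220:340,150:300],None,fx=4.5,fy=4.5,interpolation=cv2.INTER_CUBIC))
a=load("g2")["img"][:,:,::-1]; cv2.imwrite("pics/g2c.png",cv2.resize(a[165:285,140:270],None,fx=4.5,fy=4.5,interpolation=cv2.INTER_CUBIC))
E
```

```text
17.65 [0.4704 0.0797 0.0454] [-1.5714 -0.0155  0.0039] [-6.6  -0.15 17.72] [-0.08   1.052 -0.084] 0.038330212402725966
17.7 [0.4704 0.0797 0.0454] [-1.5714 -0.0155  0.0039] [-5.7  -0.68 17.38] [-0.05   1.022 -0.045] 0.038674711100053084
17.75 [0.4704 0.0797 0.0454] [-1.5714 -0.0154  0.0038] [-7.07 -0.71 17.55] [-0.061  1.086 -0.082] 0.038793642805389265
17.8 [0.4704 0.0797 0.0454] [-1.5714 -0.0154  0.0039] [-5.79  0.08 16.77] [-0.042  1.041 -0.03 ] 0.03845358253981737
17.85 [0.4704 0.0797 0.0454] [-1.5714 -0.0154  0.0039] [-6.45  0.22 18.56] [-0.064  1.082 -0.081] 0.03874626211313739
```

View pics/g0c.png

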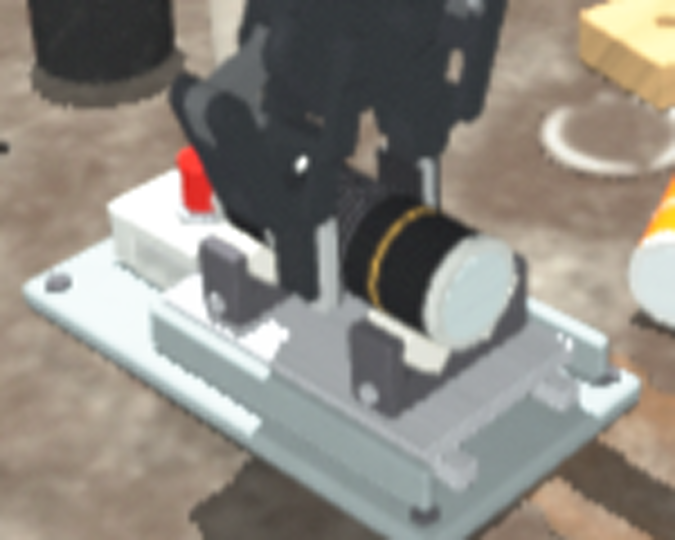

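View pics/g2c.png

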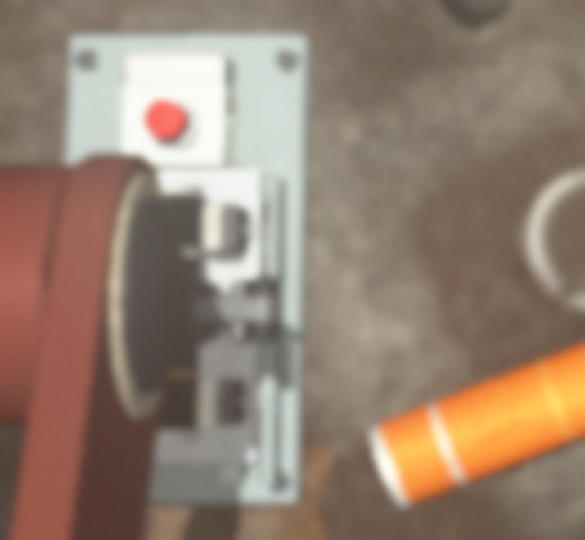

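View pics/g1.png

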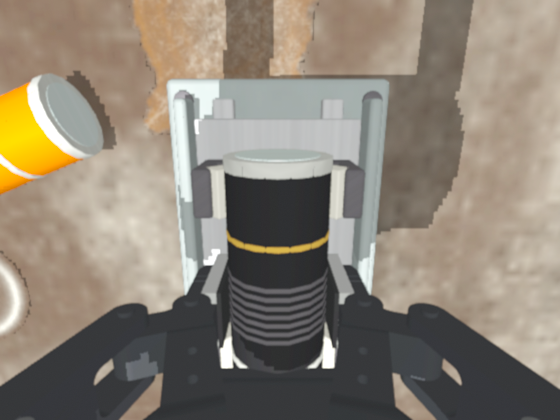

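```bash
python3 - <<'E'
from station import ctrl
print(ctrl.finish_job()); o=ctrl.get_obs(); print(o["t"],o["tool_pos"],o["contact_force"])
E
```

```text
the job is handed in; nothing more can be done
None
the job is handed in; nothing more can be done
```

The pin is in and the lens lies pressed in the V. I handed the job in at about 17.9 s of the 54 s allowed, with the arm still holding and pushing; no verdict was reported.

**Pin:** I pushed it through the fork and lug until it stopped at 18.6 N. The tool stopped at 44.9 mm, where I expected 45 mm for fully home. Pictures after release and at the end show its head on the fork.

**Lens:** I lifted the black lens, not the orange look-alike, and laid it along the V. The tool settled at 45.4 mm (45.5 mm expected for a seated lens). The last force readings were 16.8 to 18.6 N downward, within the 15 to 20 N asked. The force and torque readings suggest both saddles carry load, but I could not measure each one.

**Other objects:** The last pictures show the lens jar, brush and orange look-alike where they stood. The film can showed unmoved in the top view two pushes earlier; I did not look at it again after that.

**Checks that were off or disagreed:**
- The top camera differed from the wrist and scene cameras by about 3 to 4 mm, so I worked relative to the wrist camera.
- The wrist camera puts the lens about 0.8 mm off centre along the V; the scene camera agreed to within about 1 mm.
- About 6 N of sideways force along the V remained during the final press, and the tool was tilted about 0.4 degrees.
- One earlier press briefly read 20 to 21 N, just over the stated range, before I reduced it. No damage showed in the pictures.

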